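# Set a plate overhanging for grinding

## Robot

A 7-joint arm with a two-finger parallel gripper is mounted at the origin on the work surface. World frame = base frame: x ahead of the robot, y to its left, z up, the work surface at z = 0. Lengths are in m, angles in degrees, forces in N, time in s.
With the tool pointing down it reaches from about 0.425 to 0.875 m from the base axis. Payload 4.7 kg.
Tool frame: the origin (TCP) lies at the very end of the fingers, on their centre line; the grasp point (between the pads) lies 19 mm behind it (pinch_z is the distance from the TCP to the grasp point, in m); z points along the fingers, y is the direction in which the jaws open and shut (so a half turn about z gives the same grasp; the last joint's range is limited). The gripper opens to 87 mm and grips with 3 to 60 N. Pads are 19 mm wide; open, the fingers measure 117 mm over their backs; the gripper's body (75 mm by 190 mm) begins 51 mm behind the grasp point.
Start: joints at [73.287, 18.392, -4.016, 83.108, 1.295, 78.541, -3.26], TCP at [0.196, -0.62, 0.223] pointing down, gripper open.
Joint ranges: [-163.93, 163.93], [-17.29, 119.83], [-79.2, 71.16], [3.27, 140.29], [-89.18, 269.18], [5.43, 117.66], [-154.24, 154.24]. Speed limits (degrees/s): [147.25, 147.25, 180, 180, 180, 180, 180].

## Interface

Orientations are given as [roll, pitch, yaw] about the fixed x, y, z axes, in that order (R = Rz(yaw) Ry(pitch) Rx(roll)).
In Python, from cell import get_obs, read_camera, camera_params, sign_off, pinch_z gives the robot as it stands.
- The arm moves only by the shell command python3 -m handwheel 'ROWS' [FORCE]. ROWS is JSON, a list of rows, each a list of 5 numbers: the finger opening in m, from 0 to 0.087, then the shift along the tool's x, y, z in m, then the turn about the tool's z in rad. In form: [[jaw, tx, ty, tz, twist], ...]. A call has 1 to 20 rows; each row is the pose to reach, as a shift and turn from the pose commanded when the call began, along the tool's axes at that moment; what a row does not reach only later rows make up. A row lasts 1/10 s, in which the tool goes at most 50 mm and 8.59 degrees, less where a joint would pass 70% of its speed; a pose out of reach is approached as far as the arm can. A call with a gripper value outside its range is refused whole. The fingers move at their own pace and stop on an object; FORCE is the grip in N (left out, the last holds). Time passes only in rows, so rows that repeat a pose let the fingers close. It gives the time, the measured TCP pose, the force and the opening at its end, in the units of the state.
- get_obs(): the state, without advancing time (a new reading comes with each control period).
- read_camera(name): name is "side" or "top"; returns the picture (420x560x3 uint8, blue, green, red); there is no depth.
- camera_params(name): a dict with "camera_matrix" (3x3 intrinsics, pixels), "k1" (the pictures are not rectified: a ray, as slopes to the right and down, at radius r is drawn at 1 + k1 r^2 times it, then the intrinsics apply), "R" (3x3) and "t" (3): a world point X has camera coordinates R X + t. Camera axes: x right, y down, z forward; pixel columns grow to the right and rows downward; lengths in m; the calibration is good to about 2 mm. A picture is of the moment at which its call begins. camera_params takes no time and is no camera call.
- sign_off(): hands the job in, once; it reports no verdict.
The state is a dict: "time_s": time; "qpos": joint angles; "joint_velocities": joint speeds; "effort": joint torques, N m; "tool_pos": TCP position; "tool_rot": TCP orientation; "force": force on the tool from outside, world axes, zero at the start; "wrist_torque": the same for the moment, N m; "grip_width": finger opening in m.
Only numpy, scipy, OpenCV 4.12 (cv2) and the standard library are available. Lean on these libraries where they do the work, as an engineer would, in place of code of your own. Each camera call takes 0.05 s, during which the arm holds its last target.

## Task

Two steel plates lie on the small welding table; the plain one, without the hole, is to have its end ground. With your fingertips push it flat and square up against the stop rail, then slide it along the rail past the nearer end of the welding table until about 30 mm of it overhangs. Only push it, do not pick it up, and leave the drilled plate, the bar offcut and the tools where they are.

Things in the scene. Friction and masses are not known exactly. Their poses are not given: they have to be found in the camera images.
- welding_table: small welding table fixed on the bench, turned and shifted each run: dark steel, top marked with a grid of 16 mm holes. Origin: centre of its footprint at bench height; x across it, away from the robot, y along it to its left end, z up. Flat top 75 mm above the origin, 260 mm wide (x -130 to +130) and 420 mm long: its ends are at y = -210 and y = +210 mm
- rail_mid (a point): foot of the near face of the stop rail, mid-length, on the table top. The rail is a bright steel bar fixed along the far side of the welding table: 400 mm long (y), 30 mm wide, 20 mm high, bolt heads 31 mm. The plate goes against its straight near face, at x = +85 mm of the table
- plain_plate: the plain plate, no hole: loose steel rectangle 95 mm (its x) by 130 mm (its y), 6 mm thick, 0.45 to 0.75 kg, sliding fairly freely, on the left or right half of the table, within 8 degrees of its axes, 7 to 41 mm short of the rail. Origin: centre of its underside. Against the rail it is at x = 37.5 mm of the table; at 30 mm overhang, at y = +175 mm (left end) or -175 mm (right end)
- plain_far_left (a point): corner of the plain plate's underside on its rail side, left end (x = +47.5, y = +65 mm of the plate)
- plain_far_right (a point): corner of the plain plate's underside on its rail side, right end (x = +47.5, y = -65 mm of the plate)
- drilled_plate: the drilled plate: same steel rectangle, 95 by 130 by 6 mm, with a 42 mm hole through its middle, loose, in the other half of the welding table, 60 mm or more from the plain one; must stay. Origin at the centre of its underside
- bar_offcut: round steel bar offcut standing on end near the middle of the welding table's near edge, 32 mm diameter, 50 mm high, loose; must stay. Origin at the centre of its underside
- hammer: hammer lying on the bench, left of the welding table; must stay
- spanner: spanner lying on the bench, left of the welding table; must stay
- file: flat file with wooden handle, 320 mm long, lying on the bench left of the welding table; must stay
- f_clamp: bar clamp (F-clamp), 300 mm long, lying on the bench right of the welding table; must stay
- spray_can: aluminium spray can, 54 mm diameter, 170 mm high, standing on the bench right of the welding table; must stay
- tape_roll: roll of tape, 100 mm diameter, 24 mm high, lying on the bench to the near left; must stay

How it is judged:
By the outcome, as a careful person would: the job done as asked, in the order asked, and still so for the second after the job is handed in, with the robot touching nothing.
It also fails if it takes over 45 s, if anything falls off the work surface, if the arm or the gripper's body presses on something with over 40 N, if the wrist force passes 120 N, or if a joint passes its speed limit or range.

## Working session

There is one attempt and no reset: what is moved stays moved. The work goes in short steps, Python scripts to look and compute and a shell command to move; the robot and the scene stay as the last step left them, time stands still between calls to the robot, and variables do not carry over. Pictures are saved under pics/ and viewed, and the job is handed in when it is done.

```bash
mkdir -p pics; ls; python3 - <<'E'
from cell import *
import cv2
o=get_obs();print({k:o[k] for k in('time_s','tool_pos','tool_rot','force','grip_width')})
for n in('side','top'):
    cv2.imwrite(f'pics/{n}0.png',read_camera(n)); p=camera_params(n);print(n,p)
print(pinch_z)
E
```

```text
pics
{'time_s': 0.0, 'tool_pos': array([ 0.19545412, -0.61934055,  0.22145576]), 'tool_rot': array([-1.79891893e+02,  4.92330868e-03,  1.75218454e+01]), 'force': array([-0.37690158, -0.11778228, -0.31889597]), 'grip_width': 0.08743316950816213}
side {'camera_matrix': array([[538.9565642 ,   0.        , 276.29852497],
       [  0.        , 538.9565642 , 206.88711934],
       [  0.        ,   0.        ,   1.        ]]), 'k1': -0.11773500114625987, 'R': array([[-0.80804379, -0.58892163,  0.01537996],
       [-0.33603826,  0.43931199, -0.83311659],
       [ 0.48388379, -0.67836294, -0.55288353]]), 't': array([0.41833778, 0.21060063, 1.18412994])}
top {'camera_matrix': array([[539.95435109,   0.        , 276.08176718],
       [  0.        , 539.95435109, 205.27645098],
       [  0.        ,   0.        ,   1.        ]]), 'k1': -0.13906056283102963, 'R': array([[ 5.71990449e-03, -9.99983189e-01,  9.50888156e-04],
       [-9.89965937e-01, -5.79686135e-03, -1.41187249e-01],
       [ 1.41190387e-01, -1.33769306e-04, -9.89982453e-01]]), 't': array([0.03433037, 0.50416761, 1.40241878])}
0.0187
```

View pics/top0.png

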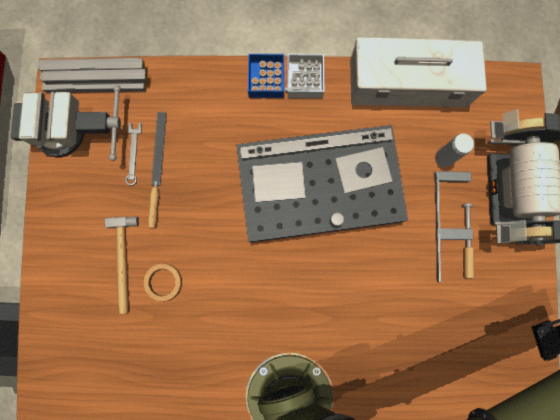

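View pics/side0.png

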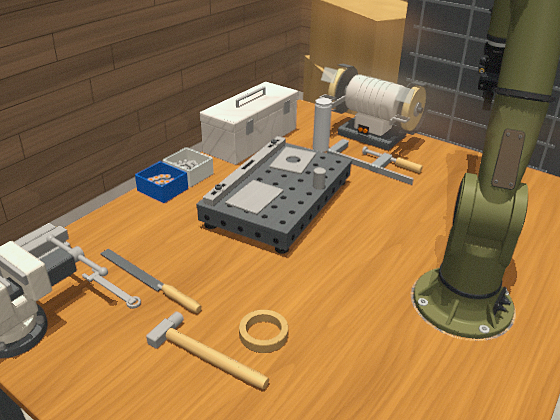

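The plain plate is on the left half, at about (279,183) in the top view. The drilled plate is on the right, with its hole at (364,170), and the bar offcut is at (337,219). I'll enlarge the table.

```bash
python3 - <<'E'
import cv2
a=cv2.imread('pics/top0.png')
cv2.imwrite('pics/top0c.png',cv2.resize(a[120:250,230:330],None,fx=6,fy=6,interpolation=cv2.INTER_CUBIC)[:600*6][0:600])
cv2.imwrite('pics/top0d.png',cv2.resize(a[120:250,230:415],None,fx=4.3,fy=4.3,interpolation=cv2.INTER_CUBIC))
E
```

```text
(no output)
```

View pics/top0c.png

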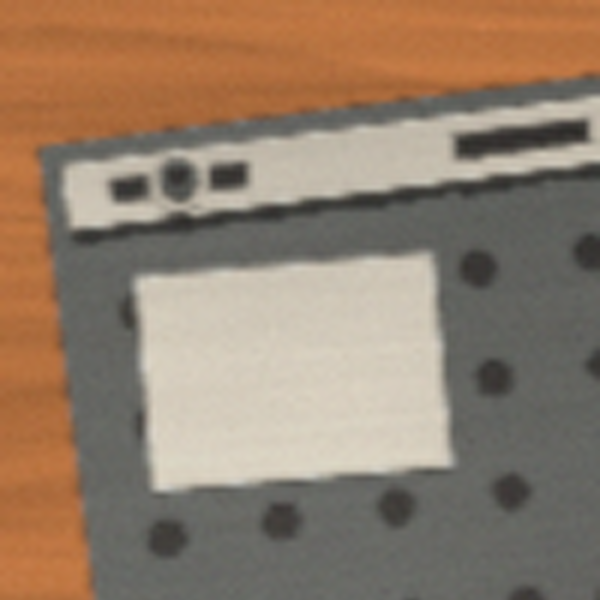

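View pics/top0d.png

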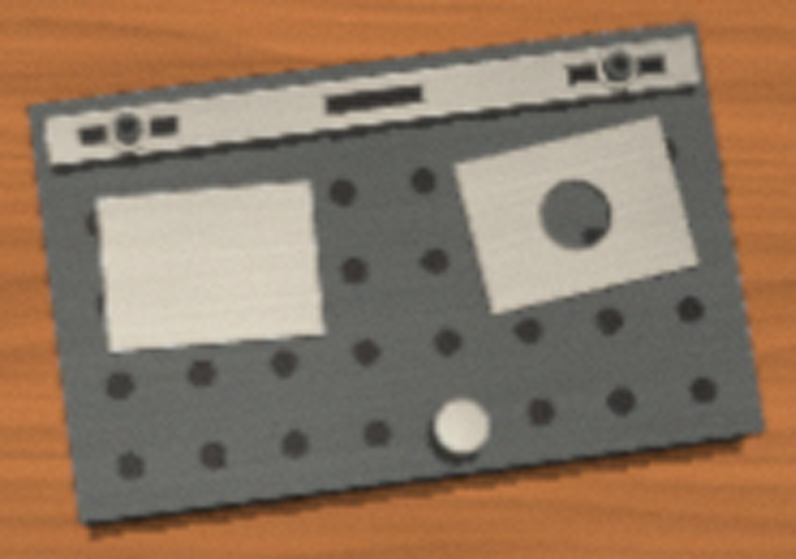

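Pixel corners read off the enlarged crops:

| Crop | Item | Corner pixels |
|---|---|---|
| d | Table top | (30,105), (693,23), (763,432), (82,522) |
| c | Plain plate top | (135,277), (434,252), (453,466), (153,491) |

I'll convert these to world positions.

```bash
cat > h.py <<'E'
import numpy as np, cv2
from cell import *
def px2w(n,uv,z):
    p=camera_params(n);K=p['camera_matrix'];uv=np.array(uv,float).reshape(-1,1,2)
    x=cv2.undistortPoints(uv,K,np.array([p['k1'],0,0,0.]),criteria=(3,50,1e-10)) if 0 else cv2.undistortPointsIter(uv,K,np.array([p['k1'],0,0,0.]),None,None,(3,50,1e-10))
    x=x.reshape(-1,2);d=np.c_[x,np.ones(len(x))]@p['R'];C=-p['R'].T@p['t']
    return C+d*((z-C[2])/d[:,2])[:,None]
def w2px(n,X):
    p=camera_params(n);return cv2.projectPoints(np.array(X,float).reshape(-1,3),cv2.Rodrigues(p['R'])[0],p['t'],p['camera_matrix'],np.array([p['k1'],0,0,0.]))[0].reshape(-1,2)
def crop(u,s,off): return (np.array(u,float)+.5)/s-.5+np.array(off)
def rect(W,sx,sy): # corners order FL FR NR NL ; returns cx,cy,yawdeg,resid
    M=np.array([[sx/2,sy/2],[sx/2,-sy/2],[-sx/2,-sy/2],[-sx/2,sy/2]])
    c=W[:,:2].mean(0);D=W[:,:2]-c
    a=np.arctan2((M[:,0]*D[:,1]-M[:,1]*D[:,0]).sum(),(M*D).sum())
    R=np.array([[np.cos(a),-np.sin(a)],[np.sin(a),np.cos(a)]])
    return c,np.degrees(a),D-M@R.T
def T(c,a):
    a=np.radians(a);return np.array([[np.cos(a),-np.sin(a)],[np.sin(a),np.cos(a)]]),c
E
python3 - <<'E'
from h import *
np.set_printoptions(precision=4,suppress=True)
t=px2w('top',crop([(30,105),(693,23),(763,432),(82,522)],4.3,(230,120)),.075)
c,a,r=rect(t,.26,.42);print('table',c,a,'\n',r*1e3)
p=px2w('top',crop([(135,277),(434,252),(453,466),(153,491)],6,(230,120)),.081)
pc,pa,r=rect(p,.095,.13);print('plate',pc,pa,'\n',r*1e3)
R,_=T(c,a);print('plate in table',(pc-c)@R*1e3,pa-a,'corners\n',(p[:,:2]-c)@R*1e3)
rl=px2w('top',crop([(64,165),(70,230)],6,(230,120)),.095);print((rl[:,:2]-c)@R*1e3)
b=px2w('top',crop([(462,425)],4.3,(230,120)),.125);print('bar',b,(b[:,:2]-c)@R*1e3)
d=px2w('top',crop([(455,163),(660,117),(698,265),(492,314)],4.3,(230,120)),.081);print('drilled',(d[:,:2]-c)@R*1e3)
for X,z in((t,.075),(p,.081)): print(w2px('side',X))
E
python3 - <<'E'
import cv2
a=cv2.imread('pics/side0.png')
cv2.imwrite('pics/side0c.png',cv2.resize(a[135:255,190:360],None,fx=4.6,fy=4.6,interpolation=cv2.INTER_CUBIC))
E
```

```text
table [ 0.5612 -0.0806] 7.814168396636681 
 [[-0.3933 -2.7163]
 [-1.5347  2.91  ]
 [ 0.5083  2.5015]
 [ 1.4197 -2.6953]]
plate [0.5602 0.0312] 5.177172803783358 
 [[-0.3117  0.2328]
 [-0.1383 -0.325 ]
 [ 0.1861  0.2114]
 [ 0.2639 -0.1193]]
plate in table [ 14.2002 110.8976] -2.6369955928533235 corners
 [[ 64.3632 173.9165]
 [ 58.4782  43.4779]
 [-36.0269  48.336 ]
 [-30.0138 177.8602]]
[[114.5171 198.0979]
 [ 85.5171 198.9694]]
bar [[ 0.4589 -0.1149  0.125 ]] [[-105.9487  -20.1104]]
drilled [[  57.9909  -45.1861]
 [  70.6768 -174.9276]
 [ -23.5583 -183.097 ]
 [ -37.1655  -53.6536]]
[[198.1668 202.3805]
 [275.657  139.1122]
 [353.3671 158.9085]
 [288.627  231.9852]]
[[226.7143 201.0334]
 [254.6609 178.7965]
 [284.8356 188.7041]
 [258.2894 212.1303]]
```

View pics/side0c.png

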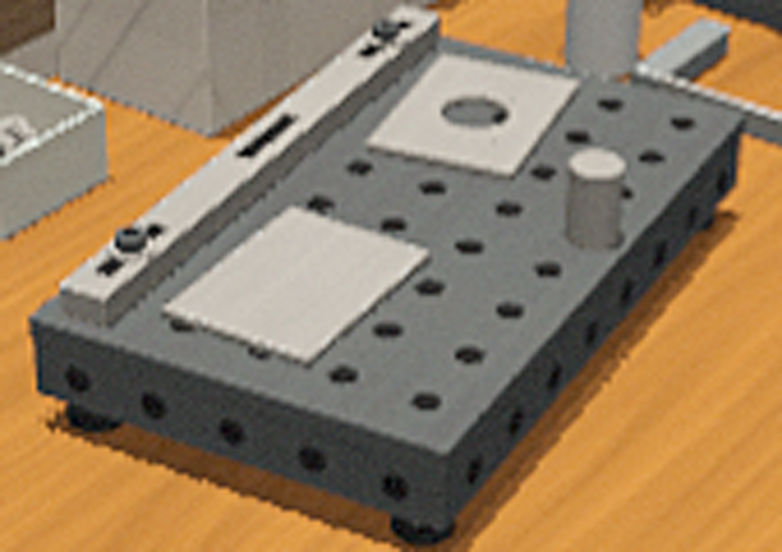

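Heights and sizes agree: the plate fits 95x130 to 0.4 mm, and the rail face comes out at x = 85.5. The table's length reads about 5 mm short, so I'll check its ends and the rail direction more closely.

```bash
python3 - <<'E'
import cv2, numpy as np
a=cv2.imread('pics/top0.png')
f=lambda y,x:cv2.resize(a[y:y+50,x:x+32],None,fx=11,fy=11,interpolation=cv2.INTER_CUBIC)
cv2.imwrite('pics/ends0.png',np.hstack([f(135,232),f(120,378)]))
g=lambda y,x:cv2.resize(a[y:y+50,x:x+32],None,fx=11,fy=11,interpolation=cv2.INTER_CUBIC)
cv2.imwrite('pics/ends1.png',np.hstack([f(200,232),f(190,384)]))
E
```

```text
(no output)
```

View pics/ends0.png

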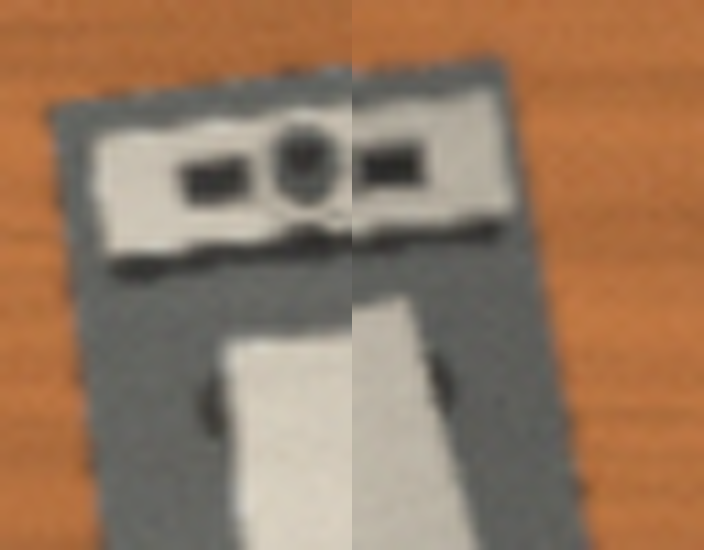

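View pics/ends1.png

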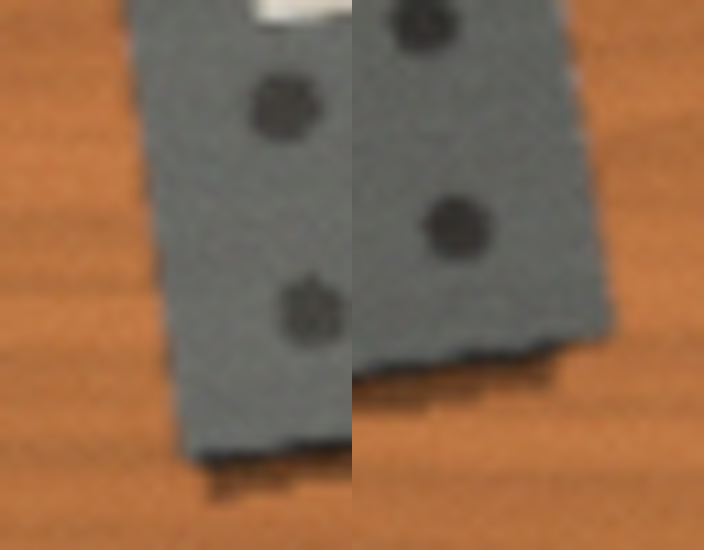

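Readings from the 11x crops:

| Item | Left pixels | Right pixels |
|---|---|---|
| Table, far corners | (52,108) | (153,58) |
| Table, near corners | (187,458) | (260,330) |
| Rail top, far | (95,135) | (145,92) |
| Rail top, near | (105,255) | (163,218) |

Each is relative to its own crop's origin.

```bash
python3 - <<'E'
from h import *
np.set_printoptions(precision=4,suppress=True)
A,B,C,D=(232,135),(378,120),(384,190),(232,200)
uv=np.array([crop((52,108),11,A),crop((153,58),11,B),crop((260,330),11,C),crop((187,458),11,D)])
t=px2w('top',uv,.075)
c,a,r=rect(t,.26,.42);print('table',c,a,'\n',r*1e3)
ru=np.array([crop((95,135),11,A),crop((145,92),11,B),crop((163,218),11,B),crop((105,255),11,A)])
w=px2w('top',ru,.095)
rc,ra,r=rect(w,.03,.40);print('rail',rc,ra,'\n',r*1e3)
R,_=T(c,ra)
print('rail ctr in table',(rc-c)@R*1e3,'nominal 100,0')
c2=rc-R@[.1,0];print('table centre from rail',c2)
e=np.degrees(np.arctan2(-(w[3]-w[2])[0],(w[3]-w[2])[1]));print('near-edge yaw',e)
cm=(c+c2)/2;print('use',cm)
p=px2w('top',crop([(135,277),(434,252),(453,466),(153,491)],6,(230,120)),.081)
print((p[:,:2]-cm)@R*1e3)
o=get_obs()
for nm,x,y in(('pre',-.065,.111),('end',-.0195,.111)): print(nm,cm+R@[x,y])
E
```

```text
table [ 0.5613 -0.0809] 7.923233735923255 
 [[-0.9865 -1.8208]
 [-1.5866  1.022 ]
 [ 1.3577  2.5824]
 [ 1.2153 -1.7836]]
rail [ 0.6606 -0.0675] 7.705558252517499 
 [[-0.2727 -1.327 ]
 [ 0.6141  0.3975]
 [-0.7411  1.0823]
 [ 0.3997 -0.1527]]
rail ctr in table [100.2263  -0.0438] nominal 100,0
table centre from rail [ 0.5615 -0.0809]
near-edge yaw 7.566864183348815
use [ 0.5614 -0.0809]
[[ 63.8296 174.3304]
 [ 58.1918  43.881 ]
 [-36.3223  48.5599]
 [-30.5547 178.0952]]
pre [0.4821 0.0204]
end [0.5272 0.0265]
```

Table centre is (0.5614, -0.0809) with yaw about 7.75°. Next I'll go above the pre-push point with the jaws open and parallel to the rail.

```bash
python3 -m handwheel '[[0.087,0.009,-0.010,0,0],[0.087,0.028,-0.031,0,0.01],[0.087,0.056,-0.063,0,0.02],[0.087,0.084,-0.094,0,0.03],[0.087,0.112,-0.126,0,0.04],[0.087,0.140,-0.157,0,0.05],[0.087,0.168,-0.189,0,0.06],[0.087,0.196,-0.220,0,0.07],[0.087,0.224,-0.252,0,0.08],[0.087,0.252,-0.283,0,0.09],[0.087,0.280,-0.314,0,0.10],[0.087,0.308,-0.346,0,0.11],[0.087,0.336,-0.377,0,0.12],[0.087,0.363,-0.409,0,0.13],[0.087,0.391,-0.440,0,0.14],[0.087,0.419,-0.472,0,0.15],[0.087,0.443,-0.498,0,0.16],[0.087,0.457,-0.514,0,0.17],[0.087,0.466,-0.524,0,0.17],[0.087,0.466,-0.524,0,0.17]]'
python3 -c "
from h import *
print(get_obs()['tool_rot'],get_obs()['force'])"
```

```text
time_s: 2.1
tool_pos: [0.4819, 0.0231, 0.2223]
tool_rot: [-180.0, 0.0, 8.1]
force: [-0.2, 0.4, 0.8]
grip_width: 0.087
[-1.79974503e+02  2.04244821e-02  8.06305128e+00] [-0.15426226  0.38509032  0.84476861]
```

```bash
python3 -m handwheel '[[0.087,0,0,0.015,0],[0.087,0,0,0.04,0],[0.087,0,0,0.065,0],[0.087,0,0,0.09,0],[0.087,0,0,0.11,0],[0.087,0,0,0.12,0],[0.087,0,0,0.125,0],[0.087,0,0,0.125,0]]'
python3 - <<'E'
from h import *
o=get_obs();print(o['tool_pos'],o['tool_rot'],o['force'])
cv2.imwrite('pics/s1.png',cv2.resize(read_camera('side')[120:270,170:370],None,fx=4,fy=4,interpolation=cv2.INTER_CUBIC))
cv2.imwrite('pics/t1.png',cv2.resize(read_camera('top')[110:260,220:420],None,fx=4,fy=4,interpolation=cv2.INTER_CUBIC))
o=get_obs();print(o['tool_pos'],o['tool_rot'],o['force'])
E
```

```text
time_s: 2.9
tool_pos: [0.482, 0.0197, 0.0975]
tool_rot: [180.0, 0.0, 7.8]
force: [-0.6, -0.6, 0.5]
grip_width: 0.087
[0.4820213  0.01974909 0.09748098] [1.79984548e+02 2.88697601e-02 7.75880636e+00] [-0.61010996 -0.62722446  0.46262417]
[0.48291642 0.01996708 0.09839368] [ 1.79965223e+02 -7.71304851e-02  7.76812135e+00] [ 0.93216335 -1.05787331  0.23558555]
```

View pics/s1.png

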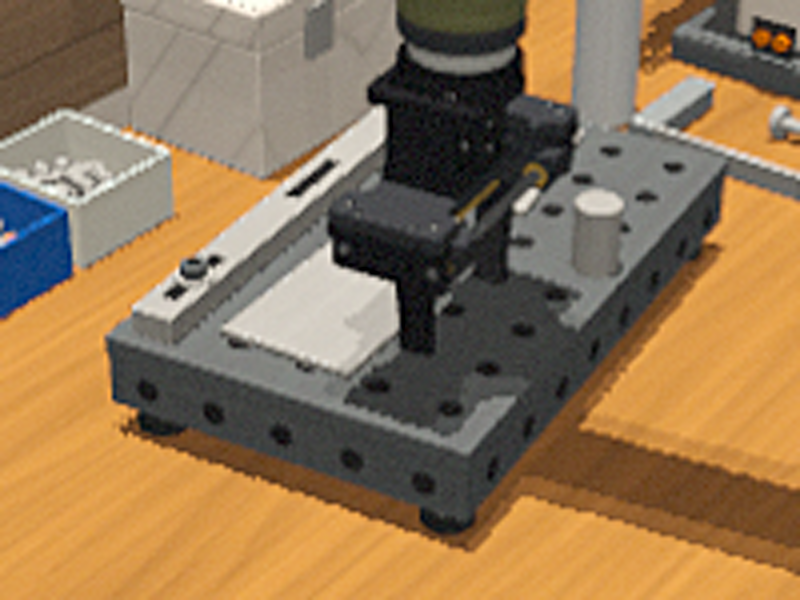

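View pics/t1.png

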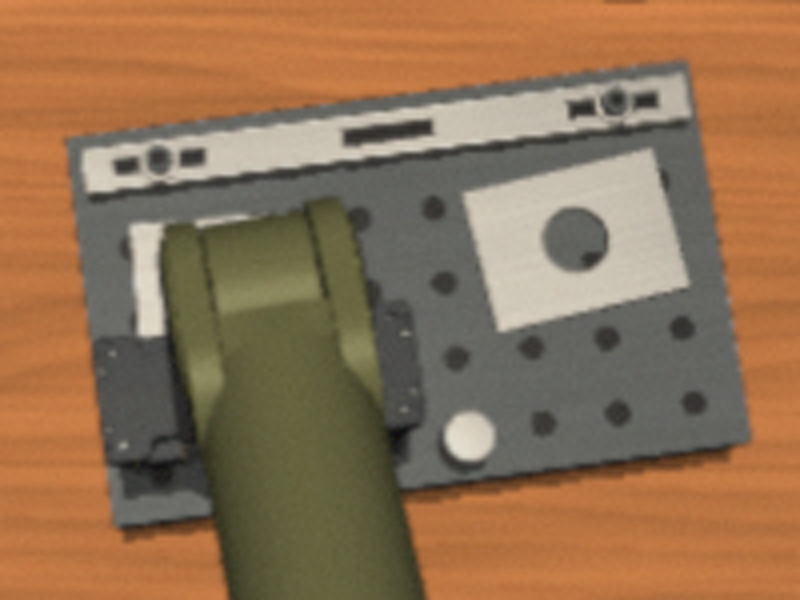

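The gripper sits behind the plate's near edge at about (245,400) in the top crop and is clear of the bar at (470,437). Next I'll lower the fingertips to 3 mm above the table top and push toward the rail.

```bash
python3 -m handwheel '[[0.087,0,0,0.006,0],[0.087,0,0,0.012,0],[0.087,0,0,0.017,0],[0.087,0,0,0.0195,0],[0.087,0,0,0.0195,0]]'
python3 -m handwheel '[[0.087,0.003,0,0,0],[0.087,0.006,0,0,0],[0.087,0.009,0,0,0],[0.087,0.012,0,0,0],[0.087,0.015,0,0,0],[0.087,0.018,0,0,0],[0.087,0.021,0,0,0],[0.087,0.024,0,0,0],[0.087,0.027,0,0,0],[0.087,0.030,0,0,0],[0.087,0.032,0,0,0],[0.087,0.034,0,0,0],[0.087,0.036,0,0,0],[0.087,0.038,0,0,0],[0.087,0.040,0,0,0],[0.087,0.040,0,0,0]]'
```

```text
time_s: 3.5
tool_pos: [0.4819, 0.0202, 0.0775]
tool_rot: [-180.0, 0.1, 7.8]
force: [0.6, -0.9, 0.8]
grip_width: 0.0872
time_s: 5.1
tool_pos: [0.5223, 0.0257, 0.0781]
tool_rot: [-180.0, -0.0, 7.8]
force: [-0.6, -0.7, 0.1]
grip_width: 0.0868
```

```bash
python3 -m handwheel '[[0.087,0.001,0,0,0],[0.087,0.002,0,0,0],[0.087,0.003,0,0,0],[0.087,0.004,0,0,0],[0.087,0.004,0,0,0]]'
python3 -m handwheel '[[0.087,0.001,0,0,0],[0.087,0.0015,0,0,0],[0.087,0.0015,0,0,0]]'
```

```text
time_s: 5.6
tool_pos: [0.5261, 0.0261, 0.0781]
tool_rot: [180.0, -0.0, 7.8]
force: [-1.1, 0.4, -0.8]
grip_width: 0.0875
time_s: 5.9
tool_pos: [0.5275, 0.0262, 0.0781]
tool_rot: [180.0, -0.0, 7.8]
force: [-1.7, 0.3, 0.2]
grip_width: 0.087
```

```bash
python3 - <<'E'
from h import *
cv2.imwrite('pics/s2.png',cv2.resize(read_camera('side')[150:250,190:330],None,fx=5.6,fy=5.6,interpolation=cv2.INTER_CUBIC))
cv2.imwrite('pics/t2.png',cv2.resize(read_camera('top')[120:220,230:370],None,fx=5.6,fy=5.6,interpolation=cv2.INTER_CUBIC))
E
```

```text
(no output)
```

View pics/s2.png

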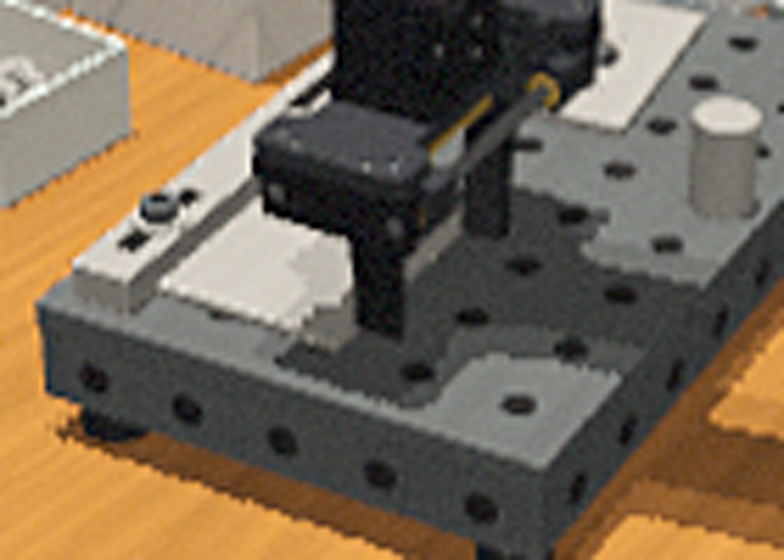

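View pics/t2.png

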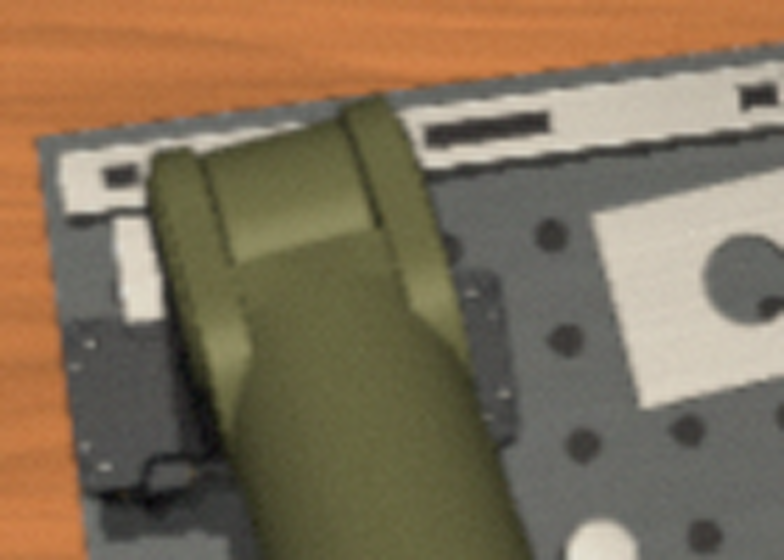

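The plate's far-left corner, at (160,285) in the side crop, is now almost at the rail foot. There's no contact force yet, so I'll creep on.

```bash
python3 -m handwheel '[[0.087,0.0005,0,0,0],[0.087,0.001,0,0,0],[0.087,0.001,0,0,0]]'
python3 -m handwheel '[[0.087,0.0005,0,0,0],[0.087,0.001,0,0,0],[0.087,0.001,0,0,0]]'
```

```text
time_s: 6.3
tool_pos: [0.5284, 0.0264, 0.0781]
tool_rot: [180.0, -0.0, 7.8]
force: [-3.5, 0.3, 0.0]
grip_width: 0.0872
time_s: 6.6
tool_pos: [0.5286, 0.0264, 0.078]
tool_rot: [180.0, 0.1, 7.8]
force: [-5.8, -1.5, 3.4]
grip_width: 0.0868
```

```bash
python3 -m handwheel '[[0.087,0.0005,0,0,0],[0.087,0.001,0,0,0],[0.087,0.001,0,0,0]]'
python3 -m handwheel '[[0.087,0.001,0,0,0],[0.087,0.001,0,0,0]]'
python3 -c "
from h import *
o=get_obs();print(o['tool_pos'],o['tool_rot'],o['force'],o['wrist_torque'])"
```

```text
time_s: 6.9
tool_pos: [0.5287, 0.0263, 0.0778]
tool_rot: [180.0, 0.2, 7.8]
force: [-6.5, -1.7, 3.8]
grip_width: 0.0873
time_s: 7.1
tool_pos: [0.5289, 0.0263, 0.0776]
tool_rot: [180.0, 0.3, 7.8]
force: [-9.9, -0.9, 5.5]
grip_width: 0.0871
[0.52887021 0.02633255 0.0775975 ] [179.96084927   0.33251249   7.79291763] [-9.87628385 -0.9355593   5.54650397] [-0.3030272   2.09610329  0.16166369]
```

Firm contact at about 10 N, and the moment about z is small, so both fingertips are loaded and the plate is square to the rail. Now I'll back off and lift.

```bash
python3 -m handwheel '[[0.087,-0.004,0,0,0],[0.087,-0.012,0,0,0],[0.087,-0.022,0,-0.01,0],[0.087,-0.034,0,-0.03,0],[0.087,-0.05,0,-0.055,0],[0.087,-0.07,0,-0.085,0],[0.087,-0.07,0,-0.085,0]]'
python3 - <<'E'
from h import *
o=get_obs();print(o['tool_pos'],o['tool_rot'],o['qpos'])
cv2.imwrite('pics/s3.png',cv2.resize(read_camera('side')[150:250,190:330],None,fx=5.6,fy=5.6,interpolation=cv2.INTER_CUBIC))
cv2.imwrite('pics/t3.png',cv2.resize(read_camera('top')[120:220,230:370],None,fx=5.6,fy=5.6,interpolation=cv2.INTER_CUBIC))
E
```

```text
time_s: 7.8
tool_pos: [0.4635, 0.0171, 0.1669]
tool_rot: [179.7, -0.4, 7.8]
force: [0.5, -0.4, 0.2]
grip_width: 0.0873
[0.4635238  0.01706907 0.16693253] [179.72038949  -0.441176     7.75070063] [ 40.83521031  -1.42915657 -45.23903674 111.75393866  -0.81666689
  68.79764831 -86.35699445]
```

View pics/s3.png

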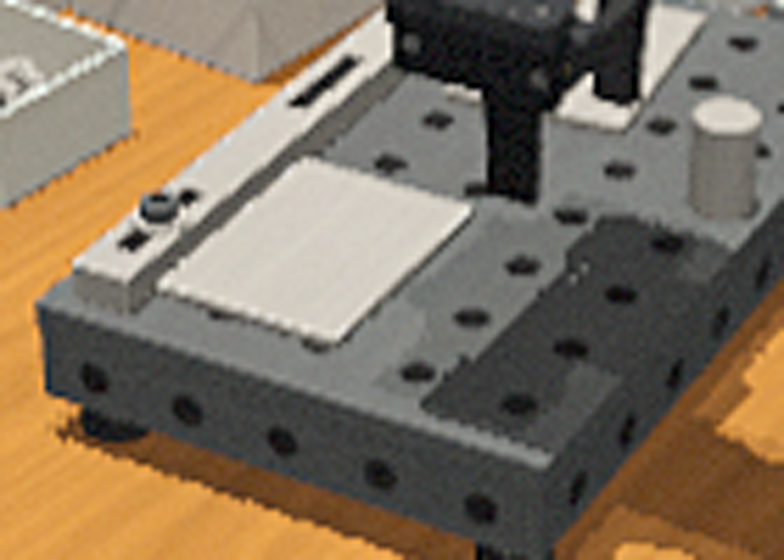

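View pics/t3.png

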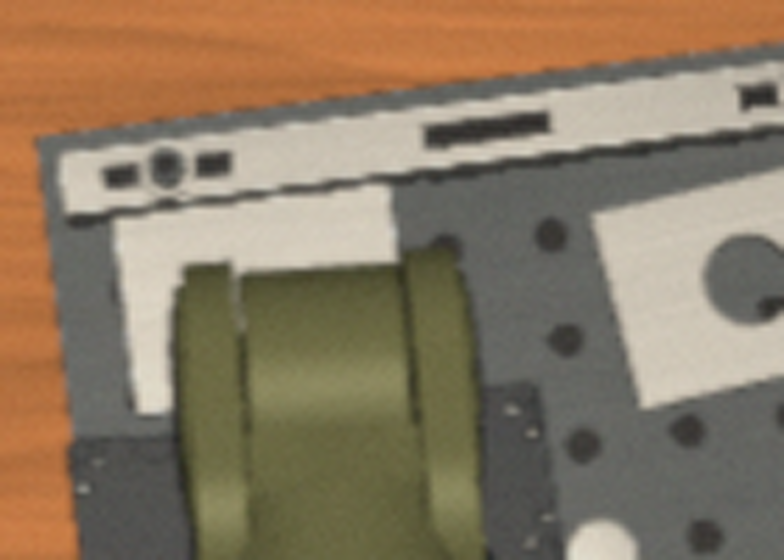

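The plate lies along the rail, with its far edge running from (160,285) to (305,157) in the side crop and from (115,218) to (390,185) in the top crop. I'll compare that with the rail face.

```bash
python3 - <<'E'
from h import *
np.set_printoptions(precision=1,suppress=True)
R,c=T(np.array([.5614,-.0809]),7.75)
p=px2w('top',crop([(115,219),(390,185),(137,413)],5.6,(230,120)),.081)
print((p[:,:2]-c)@R*1e3)
s=px2w('side',crop([(160,285),(305,157),(472,210),(337,341)],5.6,(190,150)),.081)
print((s[:,:2]-c)@R*1e3)
# side rail foot: near left
print((px2w('side',crop([(128,311)],5.6,(190,150)),.075)[:,:2]-c)@R*1e3, 'nom 85,200')
print((px2w('side',crop([(38,303),(545,465)],5.6,(190,150)),.075)[:,:2]-c)@R*1e3, 'nom 130/-130,210')
for z in(.0,): 
  q=c+R@[.032,.018];print('pre2',q)
E
```

```text
[[ 83.4 177.1]
 [ 82.9  47.6]
 [ -9.1 178.2]]
[[ 84.2 182.9]
 [ 86.4  52.8]
 [ -7.4  55.8]
 [ -8.5 182.3]]
[[ 90.2 200.4]] nom 85,200
[[ 129.2  215.1]
 [-127.   211.6]] nom 130/-130,210
pre2 [ 0.6 -0.1]
```

The plate is against the rail and square, with its left end at y ≈ 177.6 and its right end at 47.6. Next I'll turn 90°, narrow the fingers, and go above the gap to the right of the plate.

```bash
python3 -m handwheel '[[0.045,0.004,0.003,0,-0.05],[0.045,0.012,0.010,0,-0.16],[0.045,0.022,0.018,0,-0.28],[0.045,0.032,0.026,0,-0.40],[0.045,0.042,0.034,0,-0.52],[0.045,0.052,0.042,0,-0.64],[0.045,0.062,0.050,0,-0.76],[0.045,0.072,0.058,0,-0.88],[0.045,0.082,0.066,0,-1.00],[0.045,0.092,0.074,0,-1.12],[0.045,0.101,0.082,0,-1.24],[0.045,0.109,0.090,0,-1.36],[0.045,0.114,0.094,0,-1.47],[0.045,0.116,0.0955,0,-1.55],[0.045,0.116,0.0955,0,-1.571],[0.045,0.116,0.0955,0,-1.571],[0.045,0.116,0.0955,0,-1.571]]'
python3 -c "
from h import *
o=get_obs();print(o['tool_pos'],o['tool_rot'],o['force'],o['qpos'])"
```

```text
time_s: 9.6
tool_pos: [0.5897, -0.0612, 0.1624]
tool_rot: [-180.0, -0.0, 97.7]
force: [0.1, 0.3, -0.3]
grip_width: 0.0453
[ 0.58966816 -0.06121664  0.1623857 ] [-1.79967208e+02 -3.58152204e-02  9.77430105e+01] [ 0.06303671  0.32222625 -0.29127843] [ 44.2488188   20.31252002 -49.75147691  94.72482378  16.09199746
  72.52807873  -0.89706204]
```

```bash
python3 -m handwheel '[[0.045,0,0,0.012,0],[0.045,0,0,0.03,0],[0.045,0,0,0.05,0],[0.045,0,0,0.064,0],[0.045,0,0,0.07,0],[0.045,0,0,0.07,0]]'
python3 - <<'E'
from h import *
o=get_obs();print(o['tool_pos'],o['tool_rot'],o['force'])
cv2.imwrite('pics/s4.png',cv2.resize(read_camera('side')[130:240,200:340],None,fx=5.4,fy=5.4,interpolation=cv2.INTER_CUBIC))
E
```

```text
time_s: 10.2
tool_pos: [0.5892, -0.0615, 0.092]
tool_rot: [-179.9, -0.0, 97.8]
force: [-0.2, -1.3, -0.0]
grip_width: 0.0453
[ 0.58920147 -0.06146978  0.092046  ] [-1.79911295e+02 -3.00179942e-02  9.77935691e+01] [-0.16478189 -1.32061142 -0.04985957]
```

View pics/s4.png

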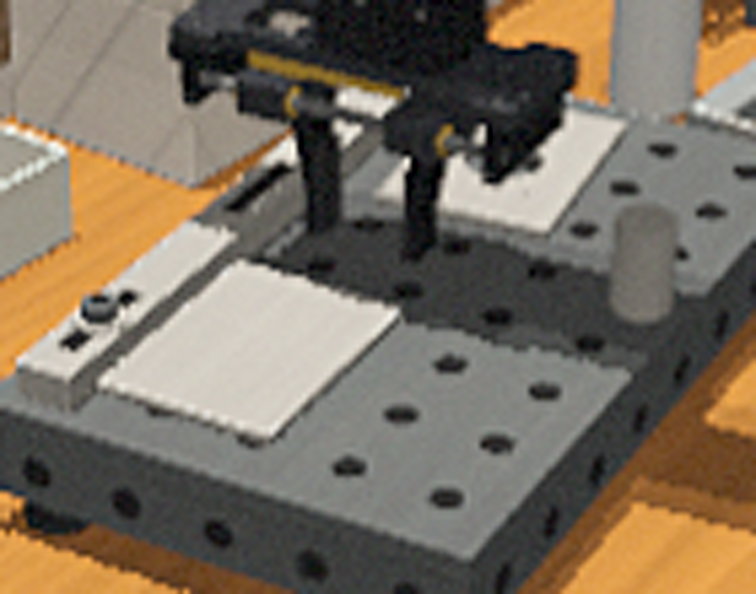

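The fingers (tips near (325,228) and (418,255)) are poised in the gap, clear of the rail, both plates and the bar. Now I'll lower them and slide along the rail.

```bash
python3 -m handwheel '[[0.045,0,0,0.005,0],[0.045,0,0,0.010,0],[0.045,0,0,0.0135,0],[0.045,0,0,0.0135,0],[0.045,0.003,0,0.0135,0],[0.045,0.007,0,0.0135,0],[0.045,0.011,0,0.0135,0],[0.045,0.015,0,0.0135,0],[0.045,0.018,0,0.0135,0],[0.045,0.021,0,0.0135,0],[0.045,0.024,0,0.0135,0],[0.045,0.027,0,0.0135,0],[0.045,0.030,0,0.0135,0],[0.045,0.033,0,0.0135,0],[0.045,0.036,0,0.0135,0],[0.045,0.039,0,0.0135,0],[0.045,0.042,0,0.0135,0],[0.045,0.044,0,0.0135,0],[0.045,0.045,0,0.0135,0],[0.045,0.045,0,0.0135,0]]'
python3 - <<'E'
from h import *
o=get_obs();print(o['tool_pos'],o['tool_rot'],o['force'],o['wrist_torque'])
cv2.imwrite('pics/s5.png',cv2.resize(read_camera('side')[140:250,190:330],None,fx=5.4,fy=5.4,interpolation=cv2.INTER_CUBIC))
E
```

```text
time_s: 12.25
tool_pos: [0.5837, -0.0166, 0.0795]
tool_rot: [-180.0, -0.0, 97.8]
force: [0.1, -1.8, 0.4]
grip_width: 0.0452
[ 0.58365894 -0.01660336  0.07951516] [-1.79993996e+02 -1.49151066e-02  9.78138456e+01] [ 0.07290984 -1.76469474  0.36238668] [-0.40527333 -0.08598242  0.06180269]
```

View pics/s5.png

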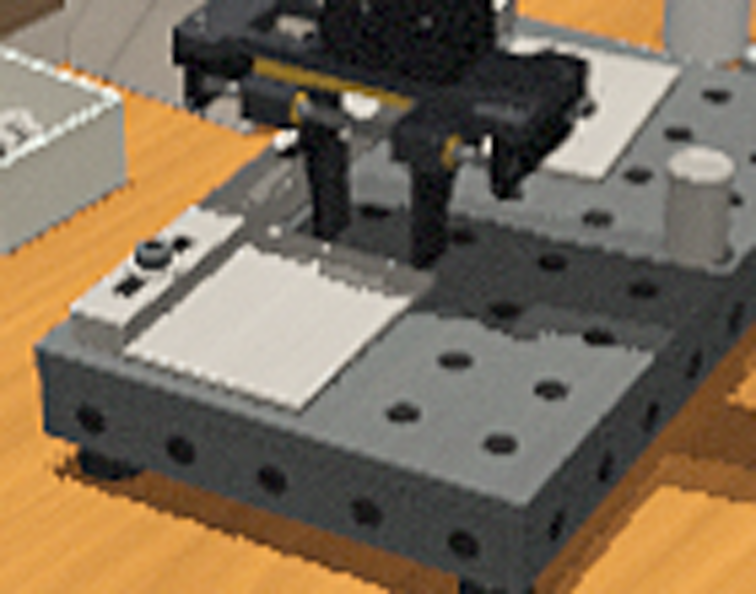

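It's sliding squarely along the rail at about 2 N, and the tips are 1 mm higher than I wanted. I'll continue to a few mm short of the goal.

```bash
python3 -m handwheel '[[0.045,0,0,0.001,0],[0.045,0.002,0,0.001,0],[0.045,0.005,0,0.001,0],[0.045,0.008,0,0.001,0],[0.045,0.011,0,0.001,0],[0.045,0.014,0,0.001,0],[0.045,0.017,0,0.001,0],[0.045,0.020,0,0.001,0],[0.045,0.023,0,0.001,0],[0.045,0.026,0,0.001,0],[0.045,0.029,0,0.001,0],[0.045,0.031,0,0.001,0],[0.045,0.033,0,0.001,0],[0.045,0.034,0,0.001,0],[0.045,0.034,0,0.001,0]]'
python3 - <<'E'
from h import *
o=get_obs();print(o['tool_pos'],o['tool_rot'],o['force'],o['wrist_torque'])
R,c=T(np.array([.5614,-.0809]),7.75);print((o['tool_pos'][:2]-c)@R)
cv2.imwrite('pics/s6.png',cv2.resize(read_camera('side')[140:250,180:320],None,fx=5.4,fy=5.4,interpolation=cv2.INTER_CUBIC))
cv2.imwrite('pics/t6.png',cv2.resize(read_camera('top')[120:220,220:360],None,fx=5.6,fy=5.6,interpolation=cv2.INTER_CUBIC))
E
```

```text
time_s: 13.8
tool_pos: [0.5791, 0.017, 0.0785]
tool_rot: [-180.0, -0.0, 97.8]
force: [1.1, -2.1, 1.2]
grip_width: 0.0449
[0.57905021 0.01702012 0.07850859] [-1.79995675e+02 -1.40239561e-02  9.78050983e+01] [ 1.08651381 -2.11090286  1.23943611] [-0.40579372 -0.07919475 -0.01605981]
[0.03069361 0.09464556]
```

View pics/s6.png

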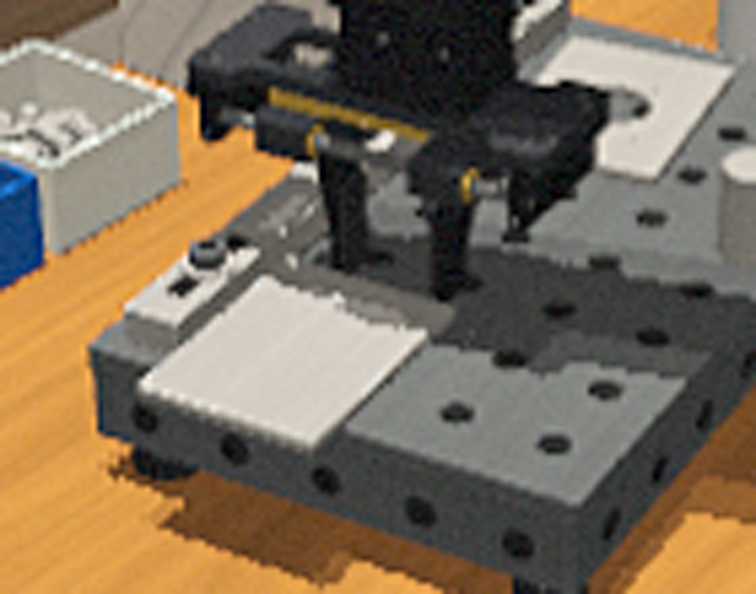

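View pics/t6.png

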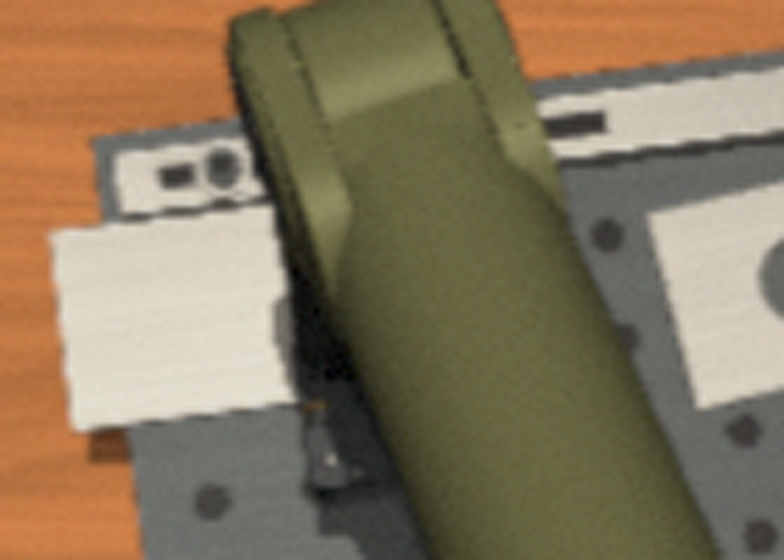

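The plate overhangs the left end. In the top crop its left corners are at (51,233) and (75,430), and the table's end passes through (95,140), (130,436) and (144,555).

```bash
python3 - <<'E'
from h import *
np.set_printoptions(precision=1,suppress=True)
R,c=T(np.array([.5614,-.0809]),7.75)
p=px2w('top',crop([(51,233),(75,430)],5.6,(220,120)),.081)
e=px2w('top',crop([(94,140),(130,436),(144,555)],5.6,(220,120)),.075)
print((p[:,:2]-c)@R*1e3);print((e[:,:2]-c)@R*1e3)
s=px2w('side',crop([(139,386),(314,449),(428,334)],5.4,(180,140)),.081)
print('side',(s[:,:2]-c)@R*1e3);print((px2w('side',crop([(91,348),(583,503)],5.4,(180,140)),.075)[:,:2]-c)@R*1e3)
E
```

```text
[[ 84.  233.5]
 [ -9.9 233.3]]
[[127.4 208.6]
 [-15.  208.6]
 [-71.  208.9]]
side [[ 85.1 238.6]
 [-10.3 241.4]
 [ -7.6 135.7]]
[[ 128.2  216.3]
 [-128.6  211.2]]
```

Overhang is now 24.7 mm from the top view, 26 mm from the side view and 24 mm from the finger position. I'll push 5.5 mm more, then back off and lift clear.

```bash
python3 -m handwheel '[[0.045,0.001,0,0,0],[0.045,0.0025,0,0,0],[0.045,0.004,0,0,0],[0.045,0.005,0,0,0],[0.045,0.0055,0,0,0],[0.045,0.0055,0,0,0],[0.045,0.0055,0,0,0]]'
python3 -c "
from h import *
o=get_obs();print(o['tool_pos'],o['force'],(o['tool_pos'][:2]-T(np.array([.5614,-.0809]),7.75)[1])@T(np.array([.5614,-.0809]),7.75)[0])"
python3 -m handwheel '[[0.045,-0.004,0,0,0],[0.045,-0.012,0,0,0],[0.045,-0.022,0,-0.008,0],[0.045,-0.032,0,-0.03,0],[0.045,-0.042,0,-0.06,0],[0.045,-0.056,0,-0.09,0],[0.045,-0.078,0,-0.11,0],[0.045,-0.10,0,-0.12,0],[0.045,-0.12,0,-0.125,0],[0.045,-0.14,0,-0.13,0],[0.045,-0.15,0,-0.13,0],[0.045,-0.15,0,-0.13,0]]'
python3 - <<'E'
from h import *
cv2.imwrite('pics/s7.png',cv2.resize(read_camera('side')[140:250,180:320],None,fx=5.4,fy=5.4,interpolation=cv2.INTER_CUBIC))
t=read_camera('top');cv2.imwrite('pics/t7f.png',t)
cv2.imwrite('pics/t7.png',cv2.resize(t[120:220,220:360],None,fx=5.6,fy=5.6,interpolation=cv2.INTER_CUBIC))
E
```

```text
time_s: 14.6
tool_pos: [0.5783, 0.0224, 0.0785]
tool_rot: [-180.0, -0.0, 97.8]
force: [0.0, -1.7, 0.2]
grip_width: 0.0452
[0.57833141 0.02236569 0.07851734] [ 0.03131531 -1.69943926  0.24380369] [0.03070224 0.10003923]
time_s: 15.8
tool_pos: [0.5987, -0.1288, 0.2085]
tool_rot: [-180.0, 0.0, 97.6]
force: [0.6, 0.2, -1.3]
grip_width: 0.0448
```

View pics/s7.png

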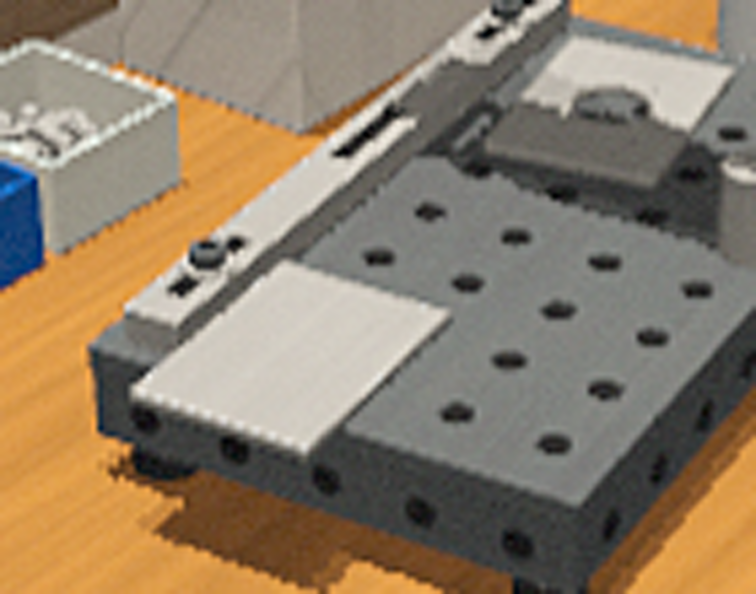

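View pics/t7.png

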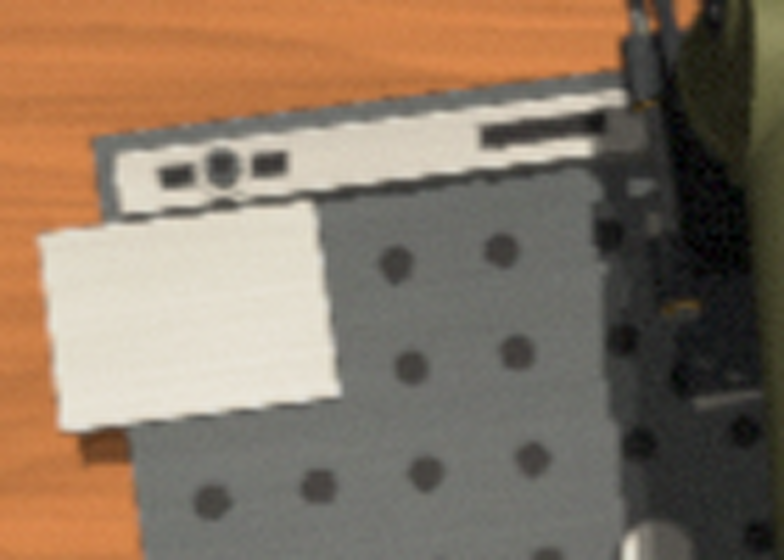

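The plate now shows all four corners in the top crop: (38,237), (316,200), (341,396) and (62,433). In the side crop it sits against the rail, overhanging to the lower left. I'll measure it now.

```bash
python3 - <<'E'
from h import *
np.set_printoptions(precision=1,suppress=True)
R,c=T(np.array([.5614,-.0809]),7.75)
p=px2w('top',crop([(38,237),(316,200),(341,396),(62,433)],5.6,(220,120)),.081)
pc,pa,r=rect(p,.095,.13);print((p[:,:2]-c)@R*1e3,'\n',(pc-c)@R*1e3,pa-7.75,r*1e3)
s=px2w('side',crop([(132,392),(288,263),(450,315),(306,455)],5.4,(180,140)),.081)
pc,pa,r=rect(s,.095,.13);print('side',(s[:,:2]-c)@R*1e3,'\n',(pc-c)@R*1e3,pa-7.75,r*1e3)
E
python3 - <<'E'
import cv2
a=cv2.imread('pics/t7f.png')
cv2.imwrite('pics/t7z.png',cv2.resize(a[150:180,222:284],None,fx=12,fy=12,interpolation=cv2.INTER_CUBIC))
E
```

```text
[[ 82.9 239.7]
 [ 83.6 108.8]
 [-10.  109.3]
 [-10.5 239.4]] 
 [ 36.5 174.3] 0.15426260872084807 [[-0.9  0.2]
 [-0.5 -0.7]
 [ 0.8  0.3]
 [ 0.6  0.3]]
side [[ 85.1 244.2]
 [ 83.1 114.5]
 [ -8.4 116.3]
 [ -9.7 247.1]] 
 [ 37.5 180.5] -0.6028923284753462 [[-0.5 -0.9]
 [-1.2 -0.7]
 [ 2.2  0.6]
 [-0.5  1. ]]
```

View pics/t7z.png

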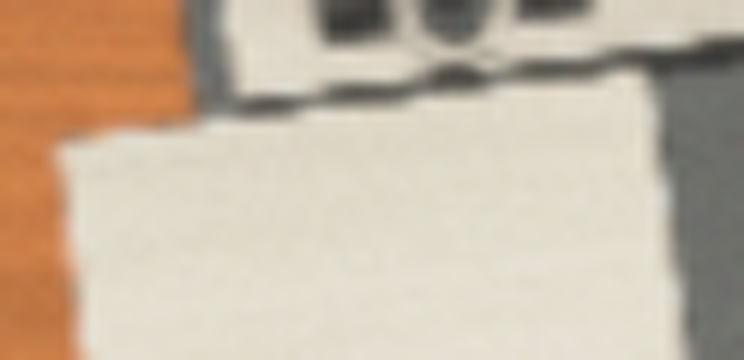

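View pics/t7f.png

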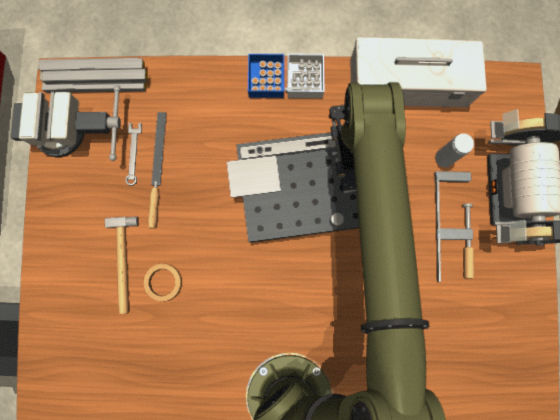

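The overhang is right: the plate centre is at y = 174.3 against 175 nominal, and the yaw is within 0.2° of the rail. To check that it stayed flush, I'll compare the dark strip (the visible rail face) now with the one just after the press.

```bash
python3 - <<'E'
import cv2,numpy as np
def strip(f,xs,y0):
    g=cv2.cvtColor(cv2.imread(f),cv2.COLOR_BGR2GRAY).astype(float);out=[]
    for x,y in zip(xs,y0):
        col=g[y-45:y+45,x-6:x+7].mean(1);hi=np.median(np.r_[col[:18],col[-18:]]);lo=60
        out.append((hi-col)[18:-18].clip(0).sum()/(hi-lo)/5.6)
    return np.round(out,2)
L=lambda xs,a,b:[int(a[1]+(x-a[0])*(b[1]-a[1])/(b[0]-a[0])) for x in xs]
x3=[135,215,250,280,310,340,370];print('after press',strip('pics/t3.png',x3,L(x3,(115,214),(390,181))))
x7=[135,150,180,250,275,300];print('now',strip('pics/t7.png',x7,L(x7,(38,233),(316,196))))
E
```

```text
after press [1.17 1.12 1.64 1.2  1.58 1.69 1.42]
now [1.56 1.05 1.08 0.85 1.05 1.61]
```

The strip is no wider than right after the press (about 1.2 px against 1.4 px), so the plate is still flush. The bar offcut is still at (337,219), as at the start, and the gripper is well clear at z = 0.21 m. Handing in.

```bash
python3 -c "
from cell import *
print(get_obs()['force']);print(sign_off())"
```

```text
[-0.0919574   0.75562395  0.75530993]
the job is handed in; nothing more can be done
None
```

The plain plate is flat against the stop rail and overhangs the left end of the welding table by about 30 mm. I pushed it square to the rail with both open fingertips, up to about 10 N. Then I turned 90°, slid it about 62 mm along the rail with about 2 N, backed off and handed in with the gripper about 130 mm above the table, at about 16 s.

**Overhang:** the top view gives about 30 mm (plate centre at y = 174.3 mm against 175), and the fingertip position gives 29.5 mm. The side view disagrees slightly at about 32 mm, and it had read the table's end about 3 mm off throughout.

**Fit to the rail:** the top view puts the plate within 0.2° of the rail; the side view reads 0.6° the other way. The gap at the rail looks no wider than just after the press. The plate's far edge read 1–2 mm short of the rail face both then and now, which is within the calibration error.

**Other items:** the bar offcut and the tools look unmoved in the last top view. The drilled plate was hidden behind the arm in that last view. The fingers never went near it, and it looked in place in the earlier pictures.

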